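# Dry the washed clamp arms in the two-bay pan

## Robot

A 7-joint arm with a two-finger parallel gripper is mounted at the origin on the work surface. World frame = base frame: x ahead of the robot, y to its left, z up, the work surface at z = 0. Lengths are in m, angles in degrees, forces in N, time in s.
With the tool pointing down it reaches from about 0.425 to 0.875 m from the base axis. Payload 4.7 kg.
Tool frame: the origin (TCP) lies midway between the tips of the shut fingers; the grasp point (between the pads) lies 19 mm behind it; z points along the fingers, y is the direction in which the jaws open and shut (so a half turn about z gives the same grasp; the last joint's range is limited). The gripper opens to 87 mm and grips with 3 to 60 N. Pads are 19 mm wide; open, the fingers measure 117 mm over their backs; the gripper's body (75 mm by 190 mm) begins 51 mm behind the grasp point.
Start: joints at [-71.9, 18.392, -4.016, 83.108, 1.295, 78.541, -3.26], TCP at [0.193, 0.621, 0.223] pointing down, gripper open.
Joint ranges: [-163.93, 163.93], [-17.29, 119.83], [-79.2, 71.16], [3.27, 140.29], [-89.18, 269.18], [5.43, 117.66], [-154.24, 154.24]. Speed limits (degrees/s): [147.25, 147.25, 180, 180, 180, 180, 180].

## Interface

Orientations are given as [roll, pitch, yaw] about the fixed x, y, z axes, in that order (R = Rz(yaw) Ry(pitch) Rx(roll)).
In Python, from cell import env gives the robot as it stands.
- The arm moves only by the tool apply_moves, never from a script. Its argument "targets" is a list of rows, each a list of 2 entries, a list of its own where there are three numbers: the shift along the world's x, y, z in mm, then the turn, a rotation vector about the world's x, y, z in rad. A call has 1 to 8 rows; each row is the pose to reach, as a shift and turn from the pose commanded when the call began; what a row does not reach only later rows make up. A row lasts 1/10 s, in which the tool goes at most 50 mm and 8.59 degrees, less where a joint would pass 70% of its speed; a pose out of reach is approached as far as the arm can. A call with a gripper value outside its range is refused whole. "hand" is the finger opening in mm, from 0 to 87, set as the call begins (left out, the last holds). The fingers move at their own pace and stop on an object; "squeeze" is the grip in N (left out, the last holds). Time passes only in rows, so rows that repeat a pose let the fingers close. It gives the time, the measured TCP pose, the force and the opening at its end, in the units of the state.
- env.get_obs(): the state, without advancing time (a new reading comes with each control period).
- env.read_camera(name): name is "side" or "top" or "wrist"; returns a dict with "image" (400x640x3 uint8, red, green, blue), "camera_matrix" (3x3 intrinsics, pixels), "camera_from_world" (4x4, takes a point from world to camera coordinates); the wrist camera has in their place "mount" (4x4, takes a point from camera to tool coordinates, whose origin is the TCP and whose axes are the flange's). Camera axes: x right, y down, z forward; pixel columns grow to the right and rows downward; lengths in m; the calibration is good to about 2 mm. A picture is of the moment at which its call begins: read the wrist's pose just before it. There is no depth.
- env.sign_off(): hands the job in, once; it reports no verdict.
Trained networks look in a picture, given as the dict that the camera call returned (one of the last four; its "shot" number tells which), for a name from the list of things; names that differ only in an ending like _2 or _b are one class to them, and where a whole thing is asked for, a point or a joint stands for the part that bears it (a point fixed in the world has none). Each returns a list of dicts, best first, with "conf" (0 to 1); they miss things now and then, are a little off and sometimes report something else, mostly with a low value. They report only what shows in the picture. A call takes as long as a camera call.
- env.regions_of(picture, target): "region" (400x640 bool, what is visible of it) and "rect" ([left, top, right, bottom] in pixels, round what is visible of it).
The state is a dict: "time_s": time; "qpos": joint angles; "joint_velocities": joint speeds; "effort": joint torques, N m; "tool_pos": TCP position; "tool_rot": TCP orientation; "force": force on the tool from outside, world axes, zero at the start; "wrist_torque": the same for the moment, N m; "grip_width": finger opening in m.
Only numpy, scipy, OpenCV 4.12 (cv2) and the standard library are available. Lean on these libraries where they do the work, as an engineer would, in place of code of your own. Each camera call takes 0.05 s, during which the arm holds its last target. There are 200 camera calls.

## Task

Slide the empty pan along the hot plate from the heating place (circles) to the loading place (rectangle), and there put every clamp arm from the bench into it: left-hand arms in the bay on the robot's left, right-hand arms in the bay on the robot's right. Then slide the loaded pan back squarely onto the centre of the heating place and only then push the switch fully on. Never lift or tip the pan off the plate, and leave the glassware, bottle and pen where they stand.

Things in the scene. Friction and masses are not known exactly. Their poses are not given: they have to be found in the camera images.
- pan: shallow rectangular steel drying pan, 166 (x) by 210 (y) mm, about 0.5 kg empty, loose on the hot plate. Origin: centre of underside; z up, y to the robot's left within 0.15 rad. Walls 4 mm thick, rim 30 mm above the underside, floor 3 mm thick. A wall along x at y = 0, 4 mm thick and as high as the rim, parts it into a left (+y, robot's left) and a right (-y) bay
- pan_grip (a point): middle of the black grip fin over the pan's parting wall, 45 mm above the pan's underside; axes as the pan's. The fin is 50 mm long (x), 14 mm thick (y), from 27 to 63 mm above the underside; grip it across its thickness from above
- pan_left (a point): floor centre of the pan's left bay (robot's left), 158 (x) by 99 (y) mm inside; axes as the pan's
- pan_right (a point): floor centre of the pan's right bay (robot's right), 158 (x) by 99 (y) mm inside; axes as the pan's
- hotplate: fixed slim hot plate, white case with a black flat top, 190 (x) by 490 (y) by 40 mm tall. Origin: centre of its underside, y along its length, to the robot's left within 0.1 rad. Its top is at height 40 mm
- heat_mark: the heating place: three concentric grey circles (largest 156 mm across) printed on one half of the hot plate's top, left or right half. Origin: its centre, on the plate's top; y along the hot plate's length. 236 mm from the centre of the loading place
- load_mark: the loading place: a grey rectangular outline, 176 (x) by 220 (y) mm, printed on the other half of the hot plate's top. Origin: its centre, on the plate's top; y along the hot plate's length
- switch (a joint): the hot plate's switch lever on its grey box: 0 is off (leaning towards the robot), 1.0 rad is fully on (leaning away from the robot); starts at 0 to 0.1, moves lightly (about 1 N at the ball) and stays where it is left
- switch_tip (a point): centre of the 26 mm black ball at the lever's end, 92 mm above the bench; the lever is 80 mm long, pivot 22 mm above the bench, and the ball travels about 77 mm away from the robot (along the box's own +x, within 0.2 rad of the robot's forward direction) from off to on
- switch_base: fixed grey switch box, 70 (x) by 50 (y) by 25 mm tall, on the bench at the left or the right end of the hot plate. Origin: centre of its underside; the lever swings towards its +x
- left_1: left-hand clamp arm (may be absent), aluminium, 70 g, starts flat, screw up. Bar 80 (x) by 16 (y) by 12 mm; jaw at its +x end (x 24 to 40 mm) sticks out to +y, tip 28.5 mm from the bar's centre line; screw head, 15 mm across, at x = -31 mm, top 25 mm up. From above, screw end near you, jaw end away, the jaw points left. Origin: underside of bar at mid-length
- left_2: left-hand clamp arm (may be absent), aluminium, 70 g, starts flat, screw up. Bar 80 (x) by 16 (y) by 12 mm; jaw at its +x end (x 24 to 40 mm) sticks out to +y, tip 28.5 mm from the bar's centre line; screw head, 15 mm across, at x = -31 mm, top 25 mm up. From above, screw end near you, jaw end away, the jaw points left. Origin: underside of bar at mid-length
- left_3: left-hand clamp arm (may be absent), aluminium, 70 g, starts flat, screw up. Bar 80 (x) by 16 (y) by 12 mm; jaw at its +x end (x 24 to 40 mm) sticks out to +y, tip 28.5 mm from the bar's centre line; screw head, 15 mm across, at x = -31 mm, top 25 mm up. From above, screw end near you, jaw end away, the jaw points left. Origin: underside of bar at mid-length
- right_1: right-hand clamp arm (may be absent), aluminium, 70 g, starts flat, screw up. Bar 80 (x) by 16 (y) by 12 mm; jaw at its +x end (x 24 to 40 mm) sticks out to -y, tip 28.5 mm from the bar's centre line; screw head, 15 mm across, at x = -31 mm, top 25 mm up. From above, screw end near you, jaw end away, the jaw points right. Origin: underside of bar at mid-length
- right_2: right-hand clamp arm (may be absent), aluminium, 70 g, starts flat, screw up. Bar 80 (x) by 16 (y) by 12 mm; jaw at its +x end (x 24 to 40 mm) sticks out to -y, tip 28.5 mm from the bar's centre line; screw head, 15 mm across, at x = -31 mm, top 25 mm up. From above, screw end near you, jaw end away, the jaw points right. Origin: underside of bar at mid-length
- right_3: right-hand clamp arm (may be absent), aluminium, 70 g, starts flat, screw up. Bar 80 (x) by 16 (y) by 12 mm; jaw at its +x end (x 24 to 40 mm) sticks out to -y, tip 28.5 mm from the bar's centre line; screw head, 15 mm across, at x = -31 mm, top 25 mm up. From above, screw end near you, jaw end away, the jaw points right. Origin: underside of bar at mid-length
- beaker: bystander: glass beaker, 72 mm across, 100 mm tall, at the end of the hot plate away from the switch. Origin: underside centre
- beaker_2: bystander: glass beaker, 84 mm across, 120 mm tall, behind the hot plate. Origin: underside centre
- dish: bystander: glass dish, 80 mm across, 14 mm tall, between the robot and the clamp arms. Origin: underside centre
- dish_2: bystander: glass dish, 80 mm across, 14 mm tall, behind the hot plate. Origin: underside centre
- marker: bystander: marker pen, 125 mm long, 15 mm thick, between the robot and the clamp arms. Origin: underside, near mid-length
- reagent: bystander: brown glass bottle, 56 mm across, 110 mm tall, behind the hot plate. Origin: underside centre

How it is judged (in metres and radians):
On the way, in this order (a step that is already met when the one before it is completed fails the run):
1. the pan stands on the loading place (horizontal distance between pan and load_mark below 0.02 m and angle between the y axis of pan and the y axis of load_mark, either way round below 0.21 rad and linear speed of pan below 0.02 m/s), for 0.3 s.
2. every clamp arm lies in the bay of its own hand, the pan still on the loading place (y of left_1 in the frame of pan between 0.004 and 0.101 m and x of left_1 in the frame of pan between -0.079 and 0.079 m and z of each of left_1, left_2, left_3, right_1, right_2, right_3 in the frame of pan below 0.032 m and linear speed of each of left_1, left_2, left_3, right_1, right_2, right_3 below 0.05 m/s and y of left_2 in the frame of pan between 0.004 and 0.101 m and x of left_2 in the frame of pan between -0.079 and 0.079 m and y of left_3 in the frame of pan between 0.004 and 0.101 m and x of left_3 in the frame of pan between -0.079 and 0.079 m and y of right_1 in the frame of pan between -0.101 and -0.004 m and x of right_1 in the frame of pan between -0.079 and 0.079 m and y of right_2 in the frame of pan between -0.101 and -0.004 m and x of right_2 in the frame of pan between -0.079 and 0.079 m and y of right_3 in the frame of pan between -0.101 and -0.004 m and x of right_3 in the frame of pan between -0.079 and 0.079 m and horizontal distance between pan and load_mark below 0.03 m and angle between the y axis of pan and the y axis of load_mark, either way round below 0.21 rad and linear speed of pan below 0.02 m/s), for 0.3 s.
3. the loaded pan stands on the heating place (y of left_1 in the frame of pan between 0.004 and 0.101 m and x of left_1 in the frame of pan between -0.079 and 0.079 m and z of each of left_1, left_2, left_3, right_1, right_2, right_3 in the frame of pan below 0.032 m and linear speed of each of left_1, left_2, left_3, right_1, right_2, right_3 below 0.05 m/s and y of left_2 in the frame of pan between 0.004 and 0.101 m and x of left_2 in the frame of pan between -0.079 and 0.079 m and y of left_3 in the frame of pan between 0.004 and 0.101 m and x of left_3 in the frame of pan between -0.079 and 0.079 m and y of right_1 in the frame of pan between -0.101 and -0.004 m and x of right_1 in the frame of pan between -0.079 and 0.079 m and y of right_2 in the frame of pan between -0.101 and -0.004 m and x of right_2 in the frame of pan between -0.079 and 0.079 m and y of right_3 in the frame of pan between -0.101 and -0.004 m and x of right_3 in the frame of pan between -0.079 and 0.079 m and horizontal distance between pan and heat_mark below 0.018 m and angle between the y axis of pan and the y axis of heat_mark, either way round below 0.21 rad and linear speed of pan below 0.02 m/s), for 0.3 s.
4. the switch is on (value of joint switch above 0.85 rad), for 0.2 s.
At the end, for the whole second after the job is handed in: the pan stands still, its centre within 18 mm of the heating place's centre and within 12 degrees of square to the hot plate; every clamp arm present lies at rest down in the bay of its own hand; the switch is at 0.85 rad or more (all of step 3 and value of joint switch above 0.85 rad); the robot touches nothing.
It fails at once if the pan is lifted (underside more than 10 mm above the plate) or tipped by more than 9 degrees (height (world z) of pan above 0.05 m or angle between pan's own z axis and vertical above 0.16 rad).
It fails at once if a bystander is moved by more than 30 mm (distance of any of beaker, beaker_2, dish, dish_2, marker, reagent from where it was at the start of the episode above 0.03 m).
Of left_1, left_2, left_3, right_1, right_2, right_3 only 4 to 6 are there at a start; the rules pass over those that are not, and their reading is None.
At some moment in a run one of left_1, left_2, left_3, right_1, right_2, right_3 may be knocked a few centimetres aside while the robot is not near it.
It also fails if it takes over 210 s, if anything falls off the work surface, if the arm or the gripper's body presses on something with over 40 N, if the wrist force passes 120 N, or if a joint passes its speed limit or range.

## Working session

There is one attempt and no reset: what is moved stays moved. The work goes in short steps, Python scripts to look and compute and a tool call to move; the robot and the scene stay as the last step left them, time stands still between calls to the robot, and variables do not carry over. Pictures are saved under pics/ and viewed, about 12 in all and at most 16, crops included, and the job is handed in when it is done.

Besides the shell and the picture viewer there is one more tool, called after "Call:" as name(argument=value, ...), one argument or row to a line, values as JSON. apply_moves: Moves the arm, as the interface text tells. Its arguments: {"type":"object","properties":{"targets":{"type":"array","items":{"type":"array"}},"hand":{"type":"number"},"squeeze":{"type":"number"}},"required":["targets"]}

```bash
ls; mkdir -p pics
cat > h.py <<'E'
import numpy as np, cv2
from cell import env
def ray(p,u,v):
    K=p["camera_matrix"];T=p["camera_from_world"]
    d=np.linalg.inv(K)@np.array([u,v,1.]);R=T[:3,:3];c=-R.T@T[:3,3];return c,R.T@d
def atz(p,u,v,z):
    c,d=ray(p,u,v);return c+d*(z-c[2])/d[2]
def proj(p,X):
    q=p["camera_from_world"]@np.append(X,1);q=p["camera_matrix"]@q[:3];return q[:2]/q[2]
def save(p,n): cv2.imwrite("pics/"+n,cv2.cvtColor(np.asarray(p["image"]),cv2.COLOR_RGB2BGR))
E
python3 - <<'E'
from h import *
np.set_printoptions(precision=3,suppress=True)
for n in ("top","side"):
    p=env.read_camera(n);save(p,n+"0.png")
    c,_=ray(p,320,200);print(n,c);print(p["camera_matrix"],p["camera_from_world"])
    for t in ["pan","pan_grip","left_1","right_1","switch_tip","switch_base","hotplate","heat_mark","load_mark"]:
        try:
            for r in env.regions_of(p,t)[:7]:
                ys,xs=np.nonzero(r["region"]);print(t,round(r["conf"],2),r["rect"],len(xs),atz(p,xs.mean(),ys.mean(),.01)[:2])
        except Exception as e: print(t,e)
print(env.get_obs())
E
```

```text
pics
top [0.489 0.011 1.001]
[[421.446   0.    322.014]
 [  0.    421.446 200.342]
 [  0.      0.      1.   ]] [[ 0.025 -0.999  0.032 -0.033]
 [-0.996 -0.028 -0.083  0.57 ]
 [ 0.083 -0.03  -0.996  0.957]
 [ 0.     0.     0.     1.   ]]
pan 0.51 [209.0, 131.3, 419.9, 221.3] 9773 [ 0.62  -0.083]
pan_grip 0.85 [213.1, 126.2, 313.0, 214.2] 7165 [0.639 0.122]
left_1 0.74 [328.3, 250.3, 361.7, 270.0] 267 [ 0.429 -0.09 ]
left_1 0.41 [251.0, 71.8, 292.2, 123.7] 1537 [0.822 0.101]
right_1 0.86 [437.6, 249.0, 466.7, 281.3] 361 [ 0.426 -0.329]
switch_tip 0.61 [456.6, 210.2, 479.8, 231.2] 209 [ 0.527 -0.377]
switch_tip 0.21 [213.4, 129.9, 314.4, 213.3] 7055 [0.64  0.122]
switch_base 0.81 [442.3, 197.6, 481.1, 232.6] 839 [ 0.549 -0.35 ]
switch_base 0.68 [209.7, 127.3, 313.8, 215.8] 7124 [0.64  0.122]
hotplate 0.81 [208.9, 132.2, 421.3, 220.1] 9930 [ 0.62  -0.079]
heat_mark 0.3 [252.1, 74.5, 289.2, 123.7] 1454 [0.822 0.102]
load_mark 0.79 [320.0, 137.6, 414.2, 212.8] 234 [ 0.632 -0.065]
side [0.412 0.911 0.778]
[[510.824   0.    321.407]
 [  0.    510.824 202.115]
 [  0.      0.      1.   ]] [[-0.
[... 579 characters left out ...]
69.0, 159.0] 542 [ 0.549 -0.381]
hotplate 0.63 [226.5, 156.6, 352.3, 308.2] 6185 [ 0.618 -0.004]
heat_mark 0.65 [337.0, 349.4, 377.8, 391.8] 590 [0.438 0.365]
load_mark 0.71 [263.7, 170.6, 337.1, 203.3] 21 [ 0.717 -0.165]
{'time_s': 1.0, 'qpos': array([-71.901,  18.392,  -4.019,  83.106,   1.294,  78.542,  -3.26 ]), 'joint_velocities': array([-0.035, -0.011, -0.025, -0.043, -0.022, -0.037,  0.087]), 'effort': array([ -0.   , -49.109,  -0.403, -31.278,  -0.064,   0.033,  -0.   ]), 'tool_pos': array([0.193, 0.621, 0.223]), 'tool_rot': array([179.995,   0.001, 162.712]), 'force': array([ 0.354, -0.371, -0.069]), 'wrist_torque': array([ 0.025, -0.066,  0.   ]), 'grip_width': 0.08674768556131325}
```

View pics/top0.png

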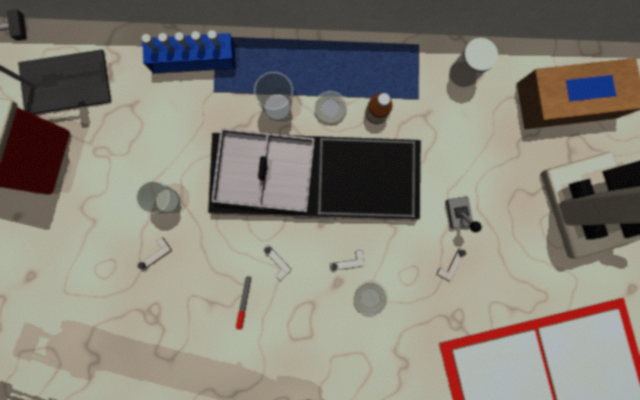

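View pics/side0.png

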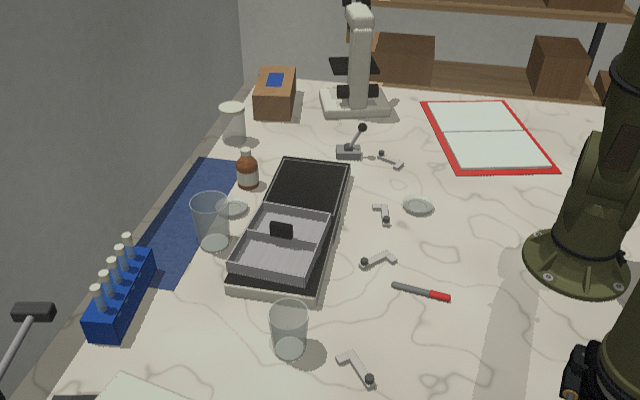

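Top view: four clamp arms at about (155,255), (277,263), (348,263) and (452,264). The pan is on the left half, fin at (262,168). The loading rectangle is on the right half, and the switch ball is at (475,227). Side view agrees. Next I'll zoom in to see which hand each arm is.

Run:
```python
from h import *
im=cv2.imread("pics/top0.png")
c=[im[y-22:y+22,x-28:x+28] for x,y in [(155,255),(277,263),(348,263),(452,264)]]
c=[cv2.resize(k,None,fx=7,fy=6.8,interpolation=cv2.INTER_CUBIC)for k in c]
cv2.imwrite("pics/arms.png",np.vstack([np.hstack(c[:2]),np.hstack(c[2:])]))
p=env.read_camera("wrist");print(p["camera_matrix"],p["mount"])
```

```text
[[317.09785638   0.         317.40703538]
 [  0.         317.09785638 198.11745144]
 [  0.           0.           1.        ]] [[ 8.25085005e-04 -9.52522618e-01 -3.04466715e-01  8.29415831e-02]
 [ 9.99999609e-01  8.83025711e-04 -5.26076560e-05  3.31277183e-04]
 [ 3.18961920e-04 -3.04466553e-01  9.52522974e-01 -1.62517596e-01]
 [ 0.00000000e+00  0.00000000e+00  0.00000000e+00  1.00000000e+00]]
```

View pics/arms.png

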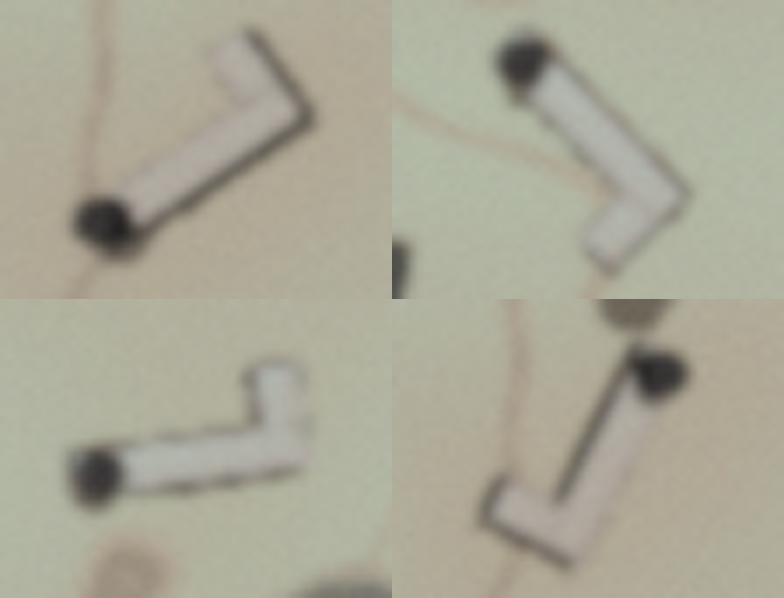

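Handedness: A (155,255) left, B (277,263) right, C (348,263) left, D (452,264) right. That makes two of each. Next: poses of the arms, plate, pan and switch.

```bash
cat >> h.py <<'E'
def rigid(loc,wor):
    a=np.array(loc,float);b=np.array(wor,float);ca,cb=a.mean(0),b.mean(0)
    H=(a-ca)[:,0]+1j*(a-ca)[:,1];G=(b-cb)[:,0]+1j*(b-cb)[:,1]
    th=np.angle((np.conj(H)*G).sum());R=np.array([[np.cos(th),-np.sin(th)],[np.sin(th),np.cos(th)]])
    o=cb-R@ca;return o,np.degrees(th),np.linalg.norm((R@(a-ca).T).T+cb-b,axis=1)
E
python3 - <<'E'
from h import *
np.set_printoptions(precision=4,suppress=True)
p=env.read_camera("top");
for n,s,sc,co in [("A",1,(142,265.6),(171,250.35)),("B",-1,(268,250.1),(291.6,270.1)),("C",1,(333.9,266.9),(363.1,265.1)),("D",-1,(462.3,253.2),(449.7,281.4))]:
    print(n,*rigid([(-.031,0),(.04,-.008*s)],[atz(p,*sc,.025)[:2],atz(p,*co,.012)[:2]]))
im=cv2.cvtColor(np.asarray(p["image"]),cv2.COLOR_RGB2GRAY)
m=np.zeros((400,640),np.uint8);m[120:228,200:430]=(im[120:228,200:430]<50)*255
m=cv2.morphologyEx(m,cv2.MORPH_OPEN,np.ones((2,2)))
cs=[c for c in cv2.findContours(m,0,2)[0] if cv2.contourArea(c)>15]
r=cv2.minAreaRect(np.vstack(cs));bx=cv2.boxPoints(r);print("plate px",bx)
w=np.array([atz(p,*q,.04)[:2] for q in bx]);print(w,w.mean(0),[np.linalg.norm(w[i]-w[i-1]) for i in range(4)])
e=w-np.roll(w,1,0);print("edge dirs",np.degrees(np.arctan2(e[:,1],e[:,0])))
s=cv2.imread("pics/top0.png")[122:226,203:428];cv2.imwrite("pics/plate.png",cv2.resize(s,None,fx=3.5,fy=3.5,interpolation=cv2.INTER_CUBIC))
for n in ("switch_tip",):
  for c in ("top","side"):
    q=env.read_camera(c)
    for r in env.regions_of(q,n)[:3]:
      ys,xs=np.nonzero(r["region"]);print(c,r["conf"],xs.mean(),ys.mean(),atz(q,xs.mean(),ys.mean(),.092))
E
```

```text
A [0.4295 0.3629] -52.67313445765767 [0.0014 0.0014]
B [0.4309 0.0818] -135.90465380851725 [0.0001 0.0001]
C [ 0.4238 -0.0783] -79.62389105846285 [0.0012 0.0012]
D [ 0.4291 -0.3331] 152.85683940629588 [0. 0.]
plate px [[209.7914 214.0235]
 [212.1446 134.7964]
 [421.2869 141.0085]
 [418.9336 220.2357]]
[[ 0.5316  0.236 ]
 [ 0.714   0.2392]
 [ 0.7151 -0.2457]
 [ 0.53   -0.2412]] [ 0.6227 -0.0029] [np.float64(0.47723874984444387), np.float64(0.18237773517936426), np.float64(0.4848601739039509), np.float64(0.1851132335520681)]
edge dirs [ 89.8069   0.9932 -89.87   178.619 ]
top 0.43 472.1275510204082 223.20408163265307 [ 0.5244 -0.3445  0.092 ]
side 0.55 359.06451612903226 131.68548387096774 [ 0.5242 -0.3267  0.092 ]
```

View pics/plate.png

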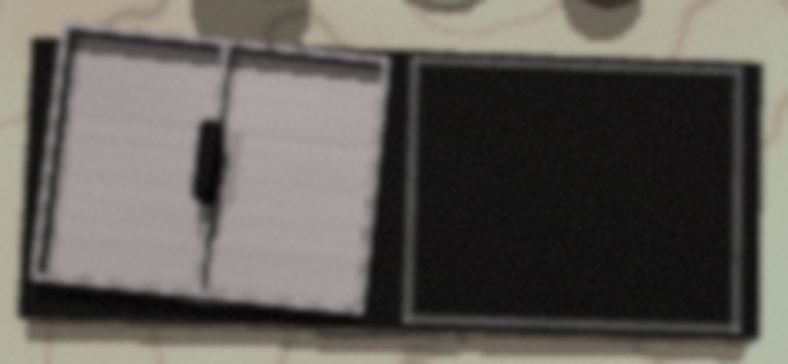

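The plate crop shows plate corners (33,40), (763,63), (755,337), (20,318) and load outline corners (408,57), (743,70), (740,332), (402,322). The pan rim corners are (65,27), (390,57), (362,316), (30,283), with the fin near (207,162).

Run:
```python
from h import *
np.set_printoptions(precision=4,suppress=True)
p=env.read_camera("top");f=lambda a,z:[atz(p,x/3.5+203-.36,y/3.5+122-.36,z)[:2] for x,y in a]
L=lambda a,b:[(a/2,b/2),(a/2,-b/2),(-a/2,-b/2),(-a/2,b/2)]
o,t,e=rigid(L(.19,.49),f([(33,40),(763,63),(755,337),(20,318)],.04));print("plate",o,t,e)
y=np.array([-np.sin(np.radians(t)),np.cos(np.radians(t))]);print("heat",o+.118*y,"load",o-.118*y)
print("loadrect",*rigid(L(.176,.22),f([(408,57),(743,70),(740,332),(402,322)],.04)))
print("pan",*rigid(L(.166,.21),f([(65,27),(390,57),(362,316),(30,283)],.07)))
print("fin",f([(207,162)],.103))
q=env.read_camera("side")
im=cv2.cvtColor(np.asarray(q["image"]),cv2.COLOR_RGB2BGR)
s=cv2.resize(im[115:300,215:410],None,fx=4,fy=3.2,interpolation=cv2.INTER_CUBIC);cv2.imwrite("pics/side1.png",s)
```

```text
plate [ 0.6266 -0.0013] -0.054678666682747616 [0.0056 0.0038 0.0074 0.0054]
heat [0.6268 0.1167] load [ 0.6265 -0.1193]
loadrect [ 0.6263 -0.1189] -0.1921954317167536 [0.002  0.0017 0.0013 0.0009]
pan [0.6309 0.1157] -4.204499955282267 [0.0022 0.0013 0.0011 0.0006]
fin [array([0.6306, 0.1154])]
```

View pics/side1.png

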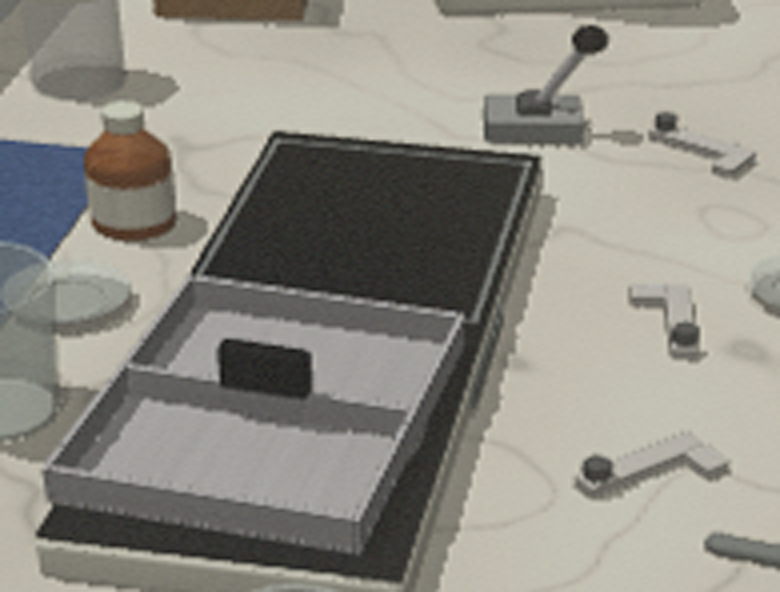

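Side crop: fin top edge centre near (266,343), ball at (590,40), arm C's screw at (685,335), arm B's screw at (598,468). I'll triangulate those heights.

```bash
cat >> h.py <<'E'
def tri(p,a,q,b):
    c1,d1=ray(p,*a);c2,d2=ray(q,*b);A=np.stack([d1,-d2],1);s=np.linalg.lstsq(A,c2-c1,rcond=None)[0]
    x,y=c1+s[0]*d1,c2+s[1]*d2;return (x+y)/2,np.linalg.norm(x-y)
E
python3 - <<'E'
from h import *
np.set_printoptions(precision=4,suppress=True)
p=env.read_camera("top");q=env.read_camera("side");s=lambda x,y:(x/4+215,y/3.2+115)
print("fin",tri(p,(207/3.5+203,162/3.5+122),q,s(266,343)))
print("ball",tri(p,(475.5,227),q,s(590,40)))
print("C screw",tri(p,(333.9,266.9),q,s(685,332)))
print("B screw",tri(p,(268,250.1),q,s(598,465)))
print("load corner",tri(p,(743/3.5+203,70/3.5+122),q,s(280,140)))
E
```

```text
fin (array([0.6308, 0.1145, 0.1057]), np.float64(0.0027692844674561045))
ball (array([ 0.517 , -0.3517,  0.0924]), np.float64(0.0013679525062692997))
C screw (array([ 0.4191, -0.0491,  0.021 ]), np.float64(0.002020284892515319))
B screw (array([0.4536, 0.1037, 0.0212]), np.float64(0.0012991036735438344))
load corner (array([ 0.712 , -0.2321,  0.038 ]), np.float64(0.0013785757196141753))
```

Call:
apply_moves(
  targets=[
    [[45,-50,0],[0,0,0.1]],
    [[437,-505,0],[0,0,0.229]],
    [[437,-505,0],[0,0,0.229]],
    [[437,-505,0],[0,0,0.229]],
    [[437,-505,0],[0,0,0.229]],
    [[437,-505,0],[0,0,0.229]],
    [[437,-505,0],[0,0,0.229]],
    [[437,-505,0],[0,0,0.229]],
  ],
  hand=60,
  squeeze=25,
)

```text
time_s: 2.3
tool_pos: [0.4564, 0.3168, 0.223]
tool_rot: [179.9, 0.0, 175.8]
force: [0.9, 0.1, -0.7]
grip_width: 0.0599
```

Call:
apply_moves(
  targets=[
    [[174,-201,0],[0,0,0]],
    [[174,-201,0],[0,0,0]],
    [[174,-201,0],[0,0,0]],
    [[174,-201,0],[0,0,0]],
    [[174,-201,0],[0,0,0]],
    [[174,-201,0],[0,0,0]],
    [[174,-201,0],[0,0,0]],
    [[174,-201,0],[0,0,0]],
  ],
)

```text
time_s: 3.1
tool_pos: [0.6287, 0.1186, 0.2223]
tool_rot: [179.9, -0.1, 175.9]
force: [-0.0, 0.8, 0.3]
grip_width: 0.0602
```

```bash
cat >> h.py <<'E'
from scipy.spatial.transform import Rotation as Ro
def wrist():
    o=env.get_obs();p=env.read_camera("wrist");T=np.eye(4);T[:3,:3]=Ro.from_euler("xyz",o["tool_rot"],degrees=True).as_matrix();T[:3,3]=o["tool_pos"]
    p["camera_from_world"]=np.linalg.inv(T@p["mount"]);return p,o
E
python3 - <<'E'
from h import *
p,o=wrist();print(o["tool_pos"],o["tool_rot"]);save(p,"w1.png")
for X in [(.6308,.1155,.103)]: print(proj(p,X))
E
```

```text
[0.62873183 0.11863643 0.22229891] [ 1.79940559e+02 -6.02614654e-02  1.75865904e+02]
[314.04775138 193.24998206]
```

View pics/w1.png

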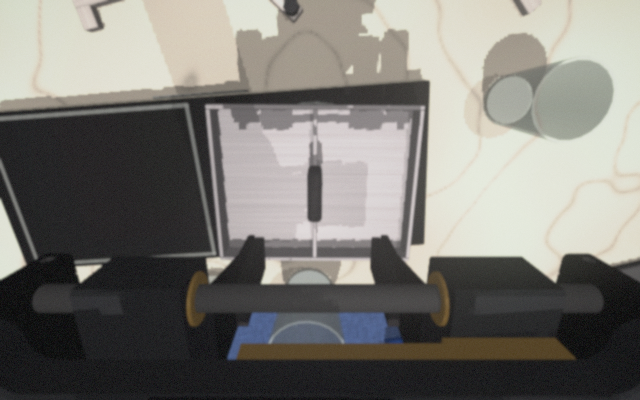

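Wrist view: the fin is at (314,193), where my estimate predicted (314,193). Descending.

Call:
apply_moves(
  targets=[
    [[1,-2,-50],[0,0,0]],
    [[1,-2,-90],[0,0,0]],
    [[1,-2,-120],[0,0,0]],
    [[1,-2,-146],[0,0,0]],
    [[1,-2,-146],[0,0,0]],
    [[1,-2,-146],[0,0,0]],
  ],
)

```text
time_s: 3.75
tool_pos: [0.6298, 0.1175, 0.0772]
tool_rot: [180.0, -0.0, 176.0]
force: [0.1, -0.3, 0.7]
grip_width: 0.0598
```

Call:
apply_moves(
  targets=[
    [[0,0,0],[0,0,0]],
    [[0,0,0],[0,0,0]],
    [[0,0,0],[0,0,0]],
    [[0,0,0],[0,0,0]],
    [[0,0,0],[0,0,0]],
    [[0,0,0],[0,0,0]],
  ],
  hand=8,
  squeeze=25,
)

```text
time_s: 4.35
tool_pos: [0.6303, 0.1154, 0.0767]
tool_rot: [180.0, 0.0, 175.8]
force: [0.6, -0.0, -0.1]
grip_width: 0.0197
```

Call:
apply_moves(
  targets=[
    [[0,0,0],[0,0,0]],
    [[0,0,0],[0,0,0]],
    [[0,0,0],[0,0,0]],
    [[0,-15,0],[0,0,0.01]],
    [[-1,-35,0],[0,0,0.02]],
    [[-2,-60,0],[0,0,0.04]],
    [[-3,-85,0],[0,0,0.06]],
    [[-4,-110,0],[0,0,0.07]],
  ],
)

```text
time_s: 5.15
tool_pos: [0.6263, 0.0067, 0.0765]
tool_rot: [179.9, 0.0, 180.0]
force: [1.2, 2.8, -0.3]
grip_width: 0.0139
```

Call:
apply_moves(
  targets=[
    [[0,-25,0],[0,0,0]],
    [[0,-50,0],[0,0,0]],
    [[0,-75,0],[0,0,0]],
    [[0,-100,0],[0,0,0]],
    [[0,-115,0],[0,0,0]],
    [[0,-125,0],[0,0,0]],
    [[0,-125,0],[0,0,0]],
    [[0,-125,0],[0,0,0]],
  ],
)

```text
time_s: 5.95
tool_pos: [0.6261, -0.1211, 0.0766]
tool_rot: [-179.9, -0.0, 179.8]
force: [-0.6, -3.2, 0.4]
grip_width: 0.0137
```

Call:
apply_moves(
  targets=[
    [[0,0,0],[0,0,0]],
    [[0,0,0],[0,0,0]],
    [[0,0,0],[0,0,0]],
    [[0,0,0],[0,0,0]],
    [[0,0,20],[0,0,0]],
    [[0,0,60],[0,0,0]],
    [[0,0,100],[0,0,0]],
    [[0,0,145],[0,0,0]],
  ],
  hand=50,
)

```text
time_s: 6.75
tool_pos: [0.6257, -0.119, 0.2224]
tool_rot: [180.0, -0.1, 179.9]
force: [1.0, 0.6, -0.1]
grip_width: 0.0498
```

```bash
cat >> h.py <<'E'
def edges_pan(p):pass
E
python3 - <<'E'
from h import *
p,o=wrist();print(o["tool_pos"],o["tool_rot"]);
t=env.read_camera("top");save(t,"top1.png")
a=np.asarray(p["image"])[:, :, ::-1];b=np.asarray(t["image"])[120:300,130:490,::-1]
cv2.imwrite("pics/m1.png",np.vstack([a[:260],cv2.resize(b,(640,320),interpolation=cv2.INTER_CUBIC)]))
E
```

```text
[ 0.62566624 -0.11899098  0.22237351] [ 1.79972701e+02 -8.63464511e-02  1.79865707e+02]
```

View pics/m1.png

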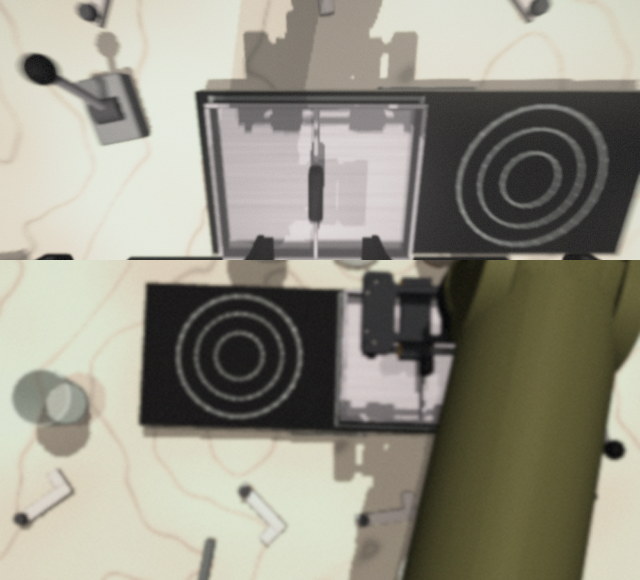

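The pan sits squarely in the loading outline. The heat circles are centred at (531,180) in the wrist view and (238,356) in the montage. Now arm C, hand narrowed to 40 mm.

Call:
apply_moves(
  targets=[
    [[-25,5,0],[0,0,-0.145]],
    [[-50,10,0],[0,0,-0.29]],
    [[-75,15,0],[0,0,-0.435]],
    [[-105,20,0],[0,0,-0.58]],
    [[-135,27,-20],[0,0,-0.725]],
    [[-165,34,-40],[0,0,-0.87]],
    [[-190,38,-50],[0,0,-1.015]],
    [[-202,41,-60],[0,0,-1.16]],
  ],
  hand=40,
)

```text
time_s: 7.65
tool_pos: [0.4219, -0.0778, 0.1605]
tool_rot: [-180.0, -0.1, 113.1]
force: [-0.4, -0.1, 0.5]
grip_width: 0.0403
```

Run:
```python
from h import *
np.set_printoptions(precision=4,suppress=True)
p,o=wrist();print(o["tool_pos"],o["tool_rot"])
save(p,"w2.png")
def P(o,t,l): t=np.radians(t);R=np.array([[np.cos(t),-np.sin(t)],[np.sin(t),np.cos(t)]]);return np.append(np.array(o)+R@np.array(l[:2]),l[2])
print("C screw",proj(p,P((.4238,-.0783),-79.6,(-.031,0,.025))),"corner",proj(p,P((.4238,-.0783),-79.6,(.04,-.008,.012))))
t=env.read_camera("top");print("heat top",atz(t,238/1.7778+130,96/1.7778+120,.04))
```

```text
[ 0.4219 -0.0778  0.1605] [-179.9648   -0.0834  113.0801]
C screw [325.0774 157.3719] corner [302.0409 218.7821]
heat top [0.6266 0.1174 0.04  ]
```

View pics/w2.png

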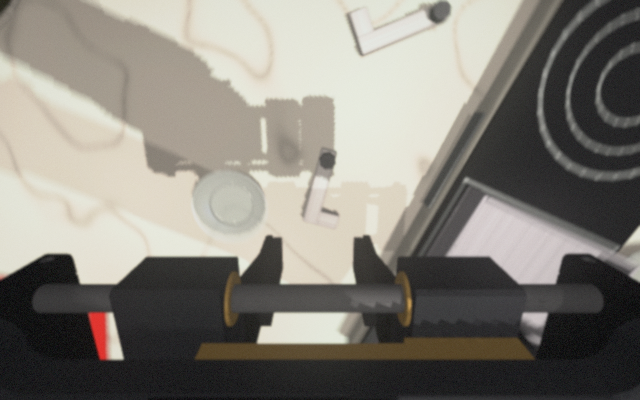

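Arm C's screw is seen at (327,159) and its corner at (304,221), within 2 px of prediction, and the dish clears the fingers. Descending.

Call:
apply_moves(
  targets=[
    [[0,0,-30],[0,0,-0.12]],
    [[1,0,-70],[0,0,-0.222]],
    [[1,0,-110],[0,0,-0.222]],
    [[1,0,-140],[0,0,-0.222]],
    [[1,0,-156],[0,0,-0.222]],
    [[1,0,-156],[0,0,-0.222]],
    [[1,0,-156],[0,0,-0.222]],
  ],
  hand=32,
)

```text
time_s: 8.45
tool_pos: [0.4264, -0.0788, 0.0062]
tool_rot: [180.0, 0.0, 100.8]
force: [0.8, 0.5, 0.2]
grip_width: 0.0319
```

Call:
apply_moves(
  targets=[
    [[0,0,0],[0,0,0]],
    [[0,0,0],[0,0,0]],
    [[0,0,0],[0,0,0]],
    [[0,0,0],[0,0,0]],
    [[0,0,15],[0,0,0]],
    [[0,0,50],[0,0,0]],
    [[0,0,90],[0,0,0]],
    [[0,0,120],[0,0,0]],
  ],
  hand=8,
  squeeze=25,
)

```text
time_s: 9.25
tool_pos: [0.4257, -0.0787, 0.1278]
tool_rot: [179.9, 0.0, 100.7]
force: [0.7, 0.4, -0.6]
grip_width: 0.0154
```

Call:
apply_moves(
  targets=[
    [[35,2,0],[0,0,-0.09]],
    [[75,4,0],[0,0,-0.185]],
    [[115,7,0],[0,0,-0.185]],
    [[150,10,0],[0,0,-0.185]],
    [[164,10,0],[0,0,-0.185]],
    [[164,10,-30],[0,0,-0.185]],
    [[164,10,-60],[0,0,-0.185]],
    [[164,10,-77],[0,0,-0.185]],
  ],
)

```text
time_s: 10.05
tool_pos: [0.5876, -0.0683, 0.0466]
tool_rot: [-179.8, -0.0, 90.1]
force: [-11.9, 0.6, 33.2]
grip_width: 0.0155
```

Call:
apply_moves(
  targets=[
    [[0,0,0],[0,0,0]],
    [[0,0,0],[0,0,0]],
    [[0,0,0],[0,0,0]],
    [[0,0,0],[0,0,0]],
    [[0,0,15],[0,0,0]],
    [[0,0,55],[0,0,0]],
    [[0,0,100],[0,0,0]],
    [[0,0,110],[0,0,0]],
  ],
  hand=34,
)

```text
time_s: 10.85
tool_pos: [0.5928, -0.0693, 0.1659]
tool_rot: [179.4, -0.0, 90.0]
force: [0.4, 0.2, 0.3]
grip_width: 0.0339
```

Force rose to 33 N at set-down, so I'll check the pan and the arm.

Run:
```python
from h import *
p,o=wrist();print(o["tool_pos"],o["tool_rot"])
t=env.read_camera("top");save(t,"top2.png");print([proj(p,(.626,-.12,.103)),proj(p,(.59,-.0685,.055))])
a=np.asarray(p["image"])[:, :, ::-1];b=np.asarray(t["image"])[120:300,130:490,::-1]
cv2.imwrite("pics/m2.png",np.vstack([a[:260],cv2.resize(b,(640,320),interpolation=cv2.INTER_CUBIC)]))
```

```text
[ 0.5928224  -0.06928975  0.16586432] [ 1.79378062e+02 -4.60832207e-03  9.00341685e+01]
[array([355.83675995, 272.05139508]), array([311.42696657, 193.78997536])]
```

View pics/m2.png

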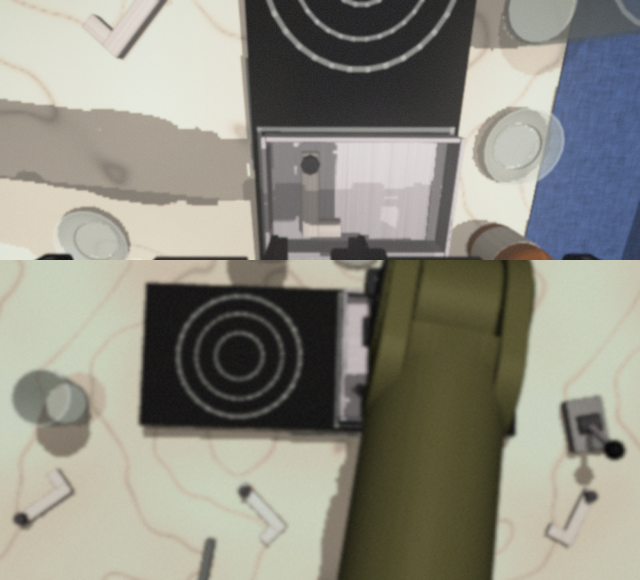

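Arm C lies flat in the left bay and the pan has not moved. A, B and D are where they were. Next is arm B, a right-hand one.

Call:
apply_moves(
  targets=[
    [[-25,25,0],[0,0,-0.14]],
    [[-60,55,0],[0,0,-0.28]],
    [[-95,88,0],[0,0,-0.42]],
    [[-130,120,-20],[0,0,-0.56]],
    [[-155,145,-50],[0,0,-0.7]],
    [[-161,151,-90],[0,0,-0.803]],
    [[-161,151,-115],[0,0,-0.803]],
    [[-161,151,-115],[0,0,-0.803]],
  ],
  hand=36,
)

```text
time_s: 11.75
tool_pos: [0.4236, 0.0816, 0.0396]
tool_rot: [-179.8, 0.5, 44.1]
force: [0.4, -0.3, -0.1]
grip_width: 0.0361
```

Run:
```python
from h import *
print(env.get_obs()["tool_pos"]); p,o=wrist()
for r in env.regions_of(p,"right_1")[:3]: ys,xs=np.nonzero(r["region"]);print(r["conf"],r["rect"],atz(p,xs.mean(),ys.mean(),.012))
def P(o,t,l): t=np.radians(t);R=np.array([[np.cos(t),-np.sin(t)],[np.sin(t),np.cos(t)]]);return np.append(np.array(o)+R@np.array(l[:2]),l[2])
print("pred",[proj(p,P((.4309,.0818),-135.9,l)).round() for l in [(-.031,0,.025),(.04,.008,.012),(.04,-.028,.012)]])
```

```text
[0.42355454 0.08162716 0.0396071 ]
0.81 [286.2, 154.7, 344.6, 275.0] [0.43025225 0.08240597 0.012     ]
pred [array([324., 185.]), array([335., 279.]), array([282., 279.])]
```

Call:
apply_moves(
  targets=[
    [[0,0,-10],[0,0,0]],
    [[0,0,-22],[0,0,0]],
    [[0,0,-33],[0,0,0]],
    [[0,0,-40],[0,0,0]],
    [[0,0,-44],[0,0,0]],
    [[0,0,-44],[0,0,0]],
    [[0,0,-44],[0,0,0]],
  ],
)

```text
time_s: 12.55
tool_pos: [0.4277, 0.0821, 0.0004]
tool_rot: [-179.9, 0.1, 44.0]
force: [-5.0, -1.0, 13.8]
grip_width: 0.036
```

Call:
apply_moves(
  targets=[
    [[0,0,0],[0,0,0]],
    [[0,0,0],[0,0,0]],
    [[0,0,0],[0,0,0]],
    [[0,0,0],[0,0,0]],
    [[0,0,10],[0,0,0]],
    [[0,0,40],[0,0,0]],
    [[0,0,80],[0,0,0]],
    [[0,0,120],[0,0,0]],
  ],
  hand=8,
)

```text
time_s: 13.35
tool_pos: [0.4276, 0.082, 0.1208]
tool_rot: [-180.0, 0.1, 44.0]
force: [0.3, 1.1, 0.0]
grip_width: 0.0156
```

Call:
apply_moves(
  targets=[
    [[20,-22,20],[0,0,0.1]],
    [[55,-60,25],[0,0,0.24]],
    [[90,-98,25],[0,0,0.38]],
    [[125,-136,25],[0,0,0.52]],
    [[160,-174,25],[0,0,0.66]],
    [[195,-212,25],[0,0,0.803]],
    [[222,-241,25],[0,0,0.803]],
    [[234,-254,25],[0,0,0.803]],
  ],
)

```text
time_s: 14.15
tool_pos: [0.6633, -0.173, 0.1445]
tool_rot: [-180.0, -0.0, 90.1]
force: [0.3, 0.4, 0.2]
grip_width: 0.0154
```

Call:
apply_moves(
  targets=[
    [[0,0,0],[0,0,0]],
    [[0,0,-20],[0,0,0]],
    [[0,0,-45],[0,0,0]],
    [[0,0,-65],[0,0,0]],
    [[0,0,-78],[0,0,0]],
    [[0,0,-86],[0,0,0]],
    [[0,0,-90],[0,0,0]],
    [[0,0,-90],[0,0,0]],
  ],
)

```text
time_s: 14.95
tool_pos: [0.6623, -0.1711, 0.0546]
tool_rot: [-180.0, -0.0, 90.1]
force: [-0.4, -0.0, -0.4]
grip_width: 0.0154
```

Down 6 mm more gently, then release and rise.

Call:
apply_moves(
  targets=[
    [[0,0,-3],[0,0,0]],
    [[0,0,-6],[0,0,0]],
    [[0,0,-6],[0,0,0]],
  ],
)

```text
time_s: 15.25
tool_pos: [0.6622, -0.1714, 0.0485]
tool_rot: [-180.0, -0.0, 90.1]
force: [-0.7, 1.1, -2.1]
grip_width: 0.0159
```

Call:
apply_moves(
  targets=[
    [[0,0,0],[0,0,0]],
    [[0,0,0],[0,0,0]],
    [[0,0,0],[0,0,0]],
    [[0,0,0],[0,0,0]],
    [[0,0,15],[0,0,0]],
    [[0,0,55],[0,0,0]],
    [[0,0,90],[0,0,0]],
    [[0,0,100],[0,0,0]],
  ],
  hand=34,
)

```text
time_s: 16.05
tool_pos: [0.6649, -0.1728, 0.1549]
tool_rot: [179.5, 0.1, 90.0]
force: [0.3, -0.5, 0.5]
grip_width: 0.0334
```

Run:
```python
from h import *
p,o=wrist();print(o["tool_pos"],o["tool_rot"])
t=env.read_camera("top");print(np.abs(np.asarray(t["image"])[240:285,135:175].astype(int)-cv2.imread("pics/top0.png")[240:285,135:175,::-1]).mean())
for n,q in (("top",t),("w",p)):
  for k in ("left_1","right_1"):
    for r in env.regions_of(q,k)[:4]:
        ys,xs=np.nonzero(r["region"]);print(n,k,round(r["conf"],2),r["rect"],len(xs),atz(q,xs.mean(),ys.mean(),.012)[:2].round(4))
```

```text
[ 0.66491936 -0.17276259  0.15492043] [1.79510843e+02 9.99137091e-02 9.00386554e+01]
37.325185185185184
top left_1 0.66 [138.0, 235.8, 168.2, 265.7] 312 [0.4376 0.3617]
top left_1 0.61 [324.4, 180.1, 364.6, 197.4] 306 [ 0.5932 -0.08  ]
top right_1 0.52 [372.0, 158.9, 389.2, 167.3] 109 [ 0.6685 -0.1559]
w left_1 0.89 [196.5, 13.9, 259.4, 129.2] 3267 [ 0.5811 -0.0703]
w right_1 0.81 [88.4, 312.8, 127.8, 336.1] 479 [ 0.4302 -0.3331]
w right_1 0.29 [144.2, 0.0, 385.2, 263.2] 49740 [ 0.625  -0.1113]
```

Call:
apply_moves(
  targets=[
    [[-25,-17,5],[0,0,0.13]],
    [[-62,-43,5],[0,0,0.27]],
    [[-100,-69,5],[0,0,0.41]],
    [[-138,-96,5],[0,0,0.55]],
    [[-175,-121,5],[0,0,0.69]],
    [[-205,-142,5],[0,0,0.83]],
    [[-225,-156,5],[0,0,0.97]],
    [[-234,-161,5],[0,0,1.098]],
  ],
  hand=40,
)

```text
time_s: 17.15
tool_pos: [0.4247, -0.3343, 0.1524]
tool_rot: [-180.0, -0.2, 153.0]
force: [0.3, 0.8, 0.1]
grip_width: 0.0401
```

Run:
```python
from h import *
p,o=wrist();print(o["tool_pos"],o["tool_rot"])
t=env.read_camera("top");save(t,"top3.png")
def P(o,t,l): t=np.radians(t);R=np.array([[np.cos(t),-np.sin(t)],[np.sin(t),np.cos(t)]]);return np.append(np.array(o)+R@np.array(l[:2]),l[2])
print("pred",[proj(p,P((.4291,-.3331),152.86,l)).round() for l in [(-.031,0,.025),(.04,.008,.012),(.04,-.028,.012)]])
a=np.asarray(p["image"])[:260, :, ::-1];b=np.asarray(t["image"])[120:290,110:470,::-1]
cv2.imwrite("pics/m3.png",np.vstack([a,cv2.resize(b,(640,302),interpolation=cv2.INTER_CUBIC)]))
```

```text
[ 0.42466443 -0.33434332  0.15238756] [-1.79969000e+02 -1.51781838e-01  1.53028099e+02]
pred [array([320., 222.]), array([312., 148.]), array([350., 148.])]
```

View pics/m3.png

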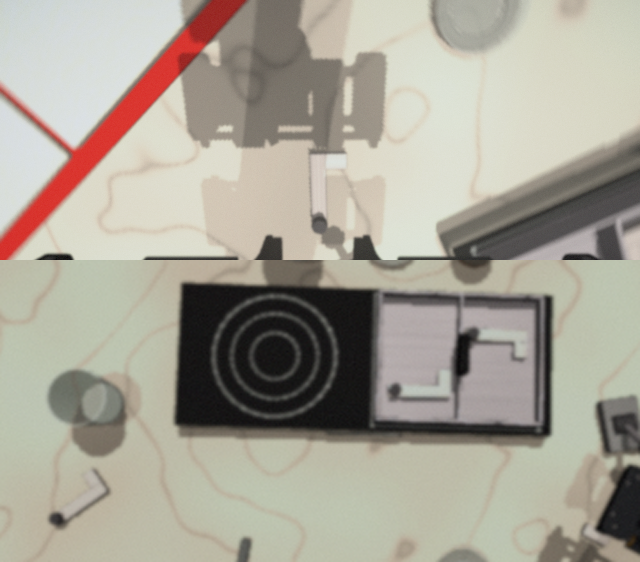

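Arm D: screw at (320,224), corner (312,152), 2-4 px from prediction. The top view shows C and B lying flat in their bays and A still at its first place. Descending on D.

Call:
apply_moves(
  targets=[
    [[0,0,-25],[0,0,0]],
    [[0,0,-55],[0,0,0]],
    [[0,0,-85],[0,0,0]],
    [[0,0,-110],[0,0,0]],
    [[0,0,-130],[0,0,0]],
    [[0,0,-140],[0,0,0]],
    [[0,0,-147],[0,0,0]],
    [[0,0,-147],[0,0,0]],
  ],
)

```text
time_s: 18.05
tool_pos: [0.4283, -0.332, 0.0059]
tool_rot: [180.0, -0.1, 152.9]
force: [-0.1, -0.3, -0.7]
grip_width: 0.0402
```

Call:
apply_moves(
  targets=[
    [[0,0,0],[0,0,0]],
    [[0,0,0],[0,0,0]],
    [[0,0,0],[0,0,0]],
    [[0,0,0],[0,0,0]],
    [[0,0,10],[0,0,0]],
    [[0,0,40],[0,0,0]],
    [[0,0,80],[0,0,0]],
    [[0,0,120],[0,0,0]],
  ],
  hand=8,
)

```text
time_s: 18.85
tool_pos: [0.4277, -0.3324, 0.1282]
tool_rot: [-180.0, -0.0, 152.9]
force: [0.8, -0.4, -1.8]
grip_width: 0.0156
```

Call:
apply_moves(
  targets=[
    [[10,10,15],[0,0,-0.13]],
    [[35,35,20],[0,0,-0.27]],
    [[62,61,20],[0,0,-0.41]],
    [[90,89,20],[0,0,-0.55]],
    [[117,116,20],[0,0,-0.69]],
    [[140,139,20],[0,0,-0.83]],
    [[155,154,20],[0,0,-0.97]],
    [[162,161,20],[0,0,-1.098]],
  ],
)

```text
time_s: 19.65
tool_pos: [0.5919, -0.1685, 0.147]
tool_rot: [180.0, -0.0, 90.0]
force: [-1.0, -0.5, -0.8]
grip_width: 0.0155
```

Call:
apply_moves(
  targets=[
    [[0,0,0],[0,0,0]],
    [[0,0,-20],[0,0,0]],
    [[0,0,-45],[0,0,0]],
    [[0,0,-65],[0,0,0]],
    [[0,0,-80],[0,0,0]],
    [[0,0,-88],[0,0,0]],
    [[0,0,-92],[0,0,0]],
    [[0,0,-92],[0,0,0]],
  ],
)

```text
time_s: 20.45
tool_pos: [0.5903, -0.1718, 0.0548]
tool_rot: [180.0, 0.0, 90.1]
force: [-0.2, -0.4, -0.5]
grip_width: 0.0154
```

Call:
apply_moves(
  targets=[
    [[0,0,-3],[0,0,0]],
    [[0,0,-5],[0,0,0]],
    [[0,0,-5],[0,0,0]],
  ],
)

```text
time_s: 20.75
tool_pos: [0.5909, -0.1717, 0.0502]
tool_rot: [179.9, 0.0, 90.1]
force: [0.0, -0.2, 1.0]
grip_width: 0.0152
```

Call:
apply_moves(
  targets=[
    [[0,0,0],[0,0,0]],
    [[0,0,0],[0,0,0]],
    [[0,0,0],[0,0,0]],
    [[0,0,0],[0,0,0]],
    [[0,0,15],[0,0,0]],
    [[0,0,50],[0,0,0]],
    [[0,0,85],[0,0,0]],
    [[0,0,100],[0,0,0]],
  ],
  hand=34,
)

```text
time_s: 21.55
tool_pos: [0.5923, -0.1724, 0.1544]
tool_rot: [179.6, 0.1, 90.0]
force: [1.4, 0.3, -0.5]
grip_width: 0.0344
```

Call:
apply_moves(
  targets=[
    [[-8,28,5],[0,0,0.1]],
    [[-22,75,5],[0,0,0.2]],
    [[-37,123,5],[0,0,0.3]],
    [[-51,170,5],[0,0,0.4]],
    [[-66,218,5],[0,0,0.5]],
    [[-80,265,5],[0,0,0.6]],
    [[-94,313,5],[0,0,0.651]],
    [[-108,360,5],[0,0,0.651]],
  ],
  hand=40,
)

```text
time_s: 22.35
tool_pos: [0.4813, 0.1902, 0.1551]
tool_rot: [180.0, 0.0, 127.4]
force: [1.0, 0.6, -0.1]
grip_width: 0.0401
```

Call:
apply_moves(
  targets=[
    [[-14,47,0],[0,0,0]],
    [[-28,93,0],[0,0,0]],
    [[-40,133,0],[0,0,0]],
    [[-48,160,0],[0,0,0]],
    [[-52,172,0],[0,0,0]],
    [[-53,175,0],[0,0,0]],
    [[-53,175,0],[0,0,0]],
  ],
)

```text
time_s: 23.05
tool_pos: [0.4299, 0.3622, 0.1545]
tool_rot: [-180.0, 0.1, 127.3]
force: [-0.4, -0.8, 0.3]
grip_width: 0.04
```

Run:
```python
from h import *
p,o=wrist();print(o["tool_pos"],o["tool_rot"])
t=env.read_camera("top");save(t,"top4.png");s=env.read_camera("side");print("beaker",atz(s,290,348,0))
def P(o,t,l): t=np.radians(t);R=np.array([[np.cos(t),-np.sin(t)],[np.sin(t),np.cos(t)]]);return np.append(np.array(o)+R@np.array(l[:2]),l[2])
print("pred",[proj(p,P((.4295,.3629),-52.67,l)).round() for l in [(-.031,0,.025),(.04,-.008,.012),(.04,.028,.012)]])
a=np.asarray(p["image"])[:290, :, ::-1];b=np.asarray(t["image"])[120:290,210:490,::-1]
cv2.imwrite("pics/m4.png",np.vstack([a,cv2.resize(b,(510,310),interpolation=cv2.INTER_CUBIC,)[:,:].copy() if 0 else cv2.copyMakeBorder(cv2.resize(b,(510,310),interpolation=cv2.INTER_CUBIC),0,0,0,130,0)]))
```

```text
[0.42993791 0.36216062 0.1545172 ] [-1.79976874e+02  5.79345539e-02  1.27293905e+02]
beaker [ 5.62722285e-01  3.40509053e-01 -1.11022302e-16]
pred [array([316., 155.]), array([309., 221.]), array([344., 221.])]
```

View pics/m4.png

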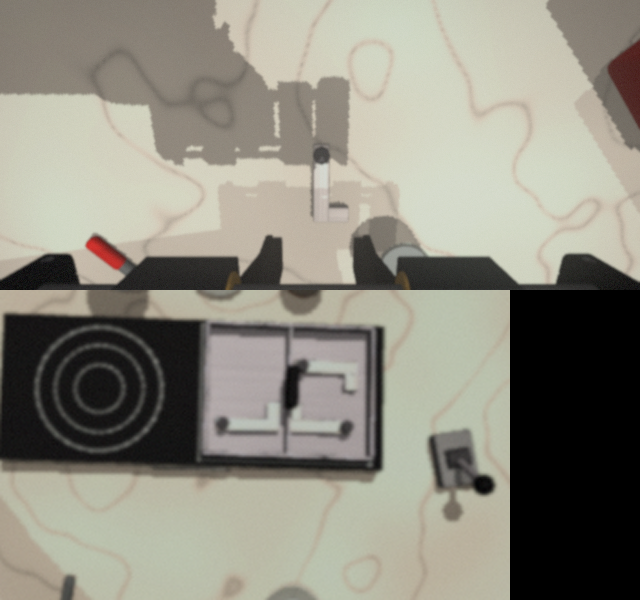

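A: screw (321,155), corner (314,221), 5 px (4 mm) to tool +y of prediction. The bays hold C, B and D flat. Descending on A with that correction.

Call:
apply_moves(
  targets=[
    [[1,1,-25],[0,0,0]],
    [[3,2,-55],[0,0,0]],
    [[3,2,-85],[0,0,0]],
    [[3,2,-110],[0,0,0]],
    [[3,2,-130],[0,0,0]],
    [[3,2,-143],[0,0,0]],
    [[3,2,-149],[0,0,0]],
    [[3,2,-149],[0,0,0]],
  ],
)

```text
time_s: 24.0
tool_pos: [0.4325, 0.3648, 0.0053]
tool_rot: [-180.0, 0.0, 127.3]
force: [-0.5, 0.2, 0.9]
grip_width: 0.04
```

Call:
apply_moves(
  targets=[
    [[0,0,0],[0,0,0]],
    [[0,0,0],[0,0,0]],
    [[0,0,0],[0,0,0]],
    [[0,0,0],[0,0,0]],
    [[0,0,10],[0,0,0]],
    [[0,0,40],[0,0,0]],
    [[0,0,80],[0,0,0]],
    [[0,0,120],[0,0,0]],
  ],
  hand=8,
)

```text
time_s: 24.8
tool_pos: [0.4319, 0.3651, 0.1272]
tool_rot: [-180.0, 0.0, 127.4]
force: [0.7, 1.3, -0.7]
grip_width: 0.0159
```

Call:
apply_moves(
  targets=[
    [[5,-10,15],[0,0,-0.05]],
    [[22,-42,25],[0,0,-0.15]],
    [[45,-85,25],[0,0,-0.25]],
    [[68,-128,25],[0,0,-0.35]],
    [[91,-171,25],[0,0,-0.45]],
    [[114,-214,25],[0,0,-0.55]],
    [[137,-257,25],[0,0,-0.651]],
    [[160,-300,25],[0,0,-0.651]],
  ],
)

```text
time_s: 25.6
tool_pos: [0.5925, 0.0628, 0.1504]
tool_rot: [-180.0, 0.0, 89.8]
force: [1.3, 1.4, -0.9]
grip_width: 0.0153
```

Call:
apply_moves(
  targets=[
    [[22,-42,0],[0,0,0]],
    [[45,-84,0],[0,0,0]],
    [[60,-114,0],[0,0,0]],
    [[67,-128,0],[0,0,0]],
    [[70,-134,0],[0,0,0]],
    [[70,-134,-10],[0,0,0]],
    [[70,-134,-30],[0,0,0]],
    [[70,-134,-50],[0,0,0]],
  ],
)

```text
time_s: 26.4
tool_pos: [0.6618, -0.0651, 0.0996]
tool_rot: [-180.0, -0.1, 90.2]
force: [0.4, 1.2, -1.9]
grip_width: 0.0154
```

Call:
apply_moves(
  targets=[
    [[0,-1,-10],[0,0,0]],
    [[0,-1,-22],[0,0,0]],
    [[0,-1,-34],[0,0,0]],
    [[0,-1,-42],[0,0,0]],
    [[0,-1,-47],[0,0,0]],
    [[0,-1,-50],[0,0,0]],
    [[0,-1,-50],[0,0,0]],
  ],
)

```text
time_s: 27.1
tool_pos: [0.6622, -0.0697, 0.0504]
tool_rot: [-180.0, 0.0, 90.0]
force: [-0.6, 0.2, -0.6]
grip_width: 0.015
```

Call:
apply_moves(
  targets=[
    [[0,0,0],[0,0,0]],
    [[0,0,0],[0,0,0]],
    [[0,0,0],[0,0,0]],
    [[0,0,0],[0,0,0]],
    [[0,0,15],[0,0,0]],
    [[0,0,50],[0,0,0]],
    [[0,0,85],[0,0,0]],
    [[0,0,110],[0,0,0]],
  ],
  hand=34,
)

```text
time_s: 27.9
tool_pos: [0.6634, -0.0699, 0.1647]
tool_rot: [179.8, 0.0, 90.0]
force: [0.3, 0.3, 0.8]
grip_width: 0.0337
```

Call:
apply_moves(
  targets=[
    [[-5,-7,15],[0,0,0.14]],
    [[-10,-14,30],[0,0,0.28]],
    [[-15,-21,45],[0,0,0.42]],
    [[-20,-28,55],[0,0,0.56]],
    [[-25,-35,55],[0,0,0.7]],
    [[-30,-42,55],[0,0,0.84]],
    [[-35,-48,55],[0,0,0.98]],
    [[-37,-50,55],[0,0,1.12]],
  ],
  hand=50,
)

```text
time_s: 28.7
tool_pos: [0.6249, -0.121, 0.2172]
tool_rot: [-180.0, 0.1, 154.5]
force: [1.0, -0.4, -0.5]
grip_width: 0.0496
```

Call:
apply_moves(
  targets=[
    [[0,0,0],[0,0,0.14]],
    [[0,0,0],[0,0,0.28]],
    [[0,0,0],[0,0,0.38]],
    [[0,0,0],[0,0,0.45]],
    [[0,0,0],[0,0,0.45]],
    [[0,0,0],[0,0,0.45]],
  ],
)

```text
time_s: 29.3
tool_pos: [0.6254, -0.1198, 0.2165]
tool_rot: [-180.0, 0.1, 179.9]
force: [-0.0, 0.3, 0.4]
grip_width: 0.0501
```

Run:
```python
from h import *
p,o=wrist();print(o["tool_pos"],o["tool_rot"]);save(p,"w5.png")
print("fin pred",proj(p,(.626,-.12,.103)))
print([proj(p,(.626+a*.083,-.12+b*.105,.07)).round(1) for a,b in [(1,1),(1,-1),(-1,-1),(-1,1)]])
```

```text
[ 0.62539844 -0.11975385  0.21649819] [-1.79996471e+02  5.93446024e-02  1.79897625e+02]
fin pred [317.22742034 193.0753576 ]
[array([413.8, 257.2]), array([220.9, 257.3]), array([204.1,  97.3]), array([430.3,  97.1])]
```

View pics/w5.png

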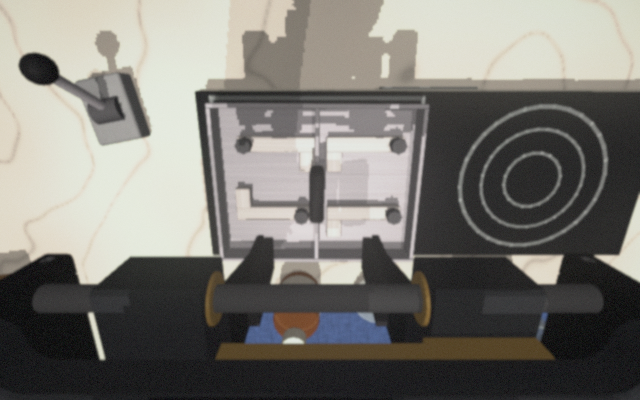

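All four arms are in their bays and the pan rim corners match prediction to about 3 px. Gripping the fin.

Call:
apply_moves(
  targets=[
    [[0,0,-25],[0,0,0]],
    [[0,0,-55],[0,0,0]],
    [[0,0,-85],[0,0,0]],
    [[0,0,-110],[0,0,0]],
    [[0,0,-128],[0,0,0]],
    [[0,0,-137],[0,0,0]],
    [[0,0,-137],[0,0,0]],
    [[0,0,-137],[0,0,0]],
  ],
)

```text
time_s: 30.15
tool_pos: [0.626, -0.1197, 0.0796]
tool_rot: [-180.0, 0.1, 180.0]
force: [-0.8, -0.5, 1.0]
grip_width: 0.0501
```

Call:
apply_moves(
  targets=[
    [[0,0,0],[0,0,0]],
    [[0,0,0],[0,0,0]],
    [[0,0,0],[0,0,0]],
    [[0,0,0],[0,0,0]],
    [[0,0,0],[0,0,0]],
    [[0,0,0],[0,0,0]],
    [[0,0,0],[0,0,0]],
    [[0,0,0],[0,0,0]],
  ],
  hand=8,
  squeeze=30,
)

```text
time_s: 30.95
tool_pos: [0.6253, -0.1204, 0.0787]
tool_rot: [-180.0, 0.0, 180.0]
force: [0.3, -1.6, 0.5]
grip_width: 0.014
```

Call:
apply_moves(
  targets=[
    [[0,6,0],[0,0,0]],
    [[0,18,0],[0,0,0]],
    [[0,33,0],[0,0,0]],
    [[1,49,0],[0,0,0]],
    [[1,65,0],[0,0,0]],
    [[1,81,0],[0,0,0]],
    [[1,97,0],[0,0,0]],
    [[1,113,0],[0,0,0]],
  ],
)

```text
time_s: 31.75
tool_pos: [0.6262, -0.0086, 0.0788]
tool_rot: [-179.8, 0.0, 179.9]
force: [-0.6, -5.2, 0.6]
grip_width: 0.0139
```

Call:
apply_moves(
  targets=[
    [[0,16,0],[0,0,0]],
    [[0,32,0],[0,0,0]],
    [[0,50,0],[0,0,0]],
    [[0,70,0],[0,0,0]],
    [[0,90,0],[0,0,0]],
    [[0,106,0],[0,0,0]],
    [[0,118,0],[0,0,0]],
    [[0,124,0],[0,0,0]],
  ],
)

```text
time_s: 32.55
tool_pos: [0.6263, 0.1172, 0.0787]
tool_rot: [-179.9, -0.0, -180.0]
force: [0.6, -5.7, 3.3]
grip_width: 0.0139
```

Call:
apply_moves(
  targets=[
    [[0,0,0],[0,0,0]],
    [[0,0,0],[0,0,0]],
    [[0,0,0],[0,0,0]],
  ],
)

```text
time_s: 32.85
tool_pos: [0.6263, 0.1181, 0.0787]
tool_rot: [179.9, 0.0, -180.0]
force: [0.2, -1.1, 2.3]
grip_width: 0.0136
```

The pan is at the heating place. Releasing and rising, then heading for the switch.

Call:
apply_moves(
  targets=[
    [[0,0,0],[0,0,0]],
    [[0,0,0],[0,0,0]],
    [[0,0,0],[0,0,0]],
    [[0,0,0],[0,0,0]],
    [[0,0,10],[0,0,0]],
    [[0,0,45],[0,0,0]],
    [[0,0,85],[0,0,0]],
    [[0,0,110],[0,0,0]],
  ],
  hand=50,
)

```text
time_s: 33.65
tool_pos: [0.6275, 0.1177, 0.1927]
tool_rot: [179.9, 0.2, -180.0]
force: [-0.8, 0.0, 0.6]
grip_width: 0.0498
```

Call:
apply_moves(
  targets=[
    [[-10,-28,10],[0,0,0]],
    [[-26,-73,10],[0,0,0]],
    [[-42,-118,10],[0,0,0]],
    [[-58,-163,10],[0,0,0]],
    [[-75,-208,10],[0,0,0]],
    [[-92,-253,10],[0,0,0]],
    [[-108,-298,10],[0,0,0]],
    [[-124,-340,10],[0,0,0]],
  ],
  hand=0,
)

```text
time_s: 34.45
tool_pos: [0.5014, -0.2247, 0.1998]
tool_rot: [-180.0, 0.1, 180.0]
force: [1.5, 0.3, -0.5]
grip_width: 0.0016
```

Call:
apply_moves(
  targets=[
    [[-15,-40,0],[0,0,0]],
    [[-28,-75,0],[0,0,0]],
    [[-38,-105,0],[0,0,0]],
    [[-44,-121,0],[0,0,0]],
    [[-47,-130,0],[0,0,0]],
    [[-47,-130,0],[0,0,0]],
  ],
)

```text
time_s: 35.05
tool_pos: [0.4548, -0.3537, 0.1991]
tool_rot: [-180.0, 0.0, 179.9]
force: [-0.2, 0.7, 0.3]
grip_width: 0.0006
```

Run:
```python
from h import *
p,o=wrist();print(o["tool_pos"],o["tool_rot"],o["grip_width"],o["qpos"])
t=env.read_camera("top");print("ball pred",proj(p,(.517,-.352,.092)))
a=np.asarray(p["image"])[:, :, ::-1];b=np.asarray(t["image"])[120:240,190:500,::-1]
cv2.imwrite("pics/m6.png",np.vstack([a[:340],cv2.resize(b,(640,248),interpolation=cv2.INTER_CUBIC)]));save(t,"top6.png")
L=lambda a,z,dx:[proj(t,(.6267+sx*a[0],.117+sy*a[1],z)) for sx,sy in [(1,1),(1,-1),(-1,-1),(-1,1)]]
print("pan rim if centred, montage px",[((q-[190,120])*640/310+[0,340]).round() for q in L((.083,.105),.07,0)])
```

```text
[ 0.45480567 -0.35365965  0.19911922] [-1.79976490e+02  2.94182003e-02  1.79890777e+02] 0.0006035517230310605 [ 13.0080775   10.39211732  25.15686201  96.76361848  -4.57885289
  73.82271113 128.96833465]
ball pred [319.34995883 257.18822519]
pan rim if centred, montage px [array([ 55., 368.]), array([250., 375.]), array([245., 527.]), array([ 48., 522.])]
```

View pics/m6.png

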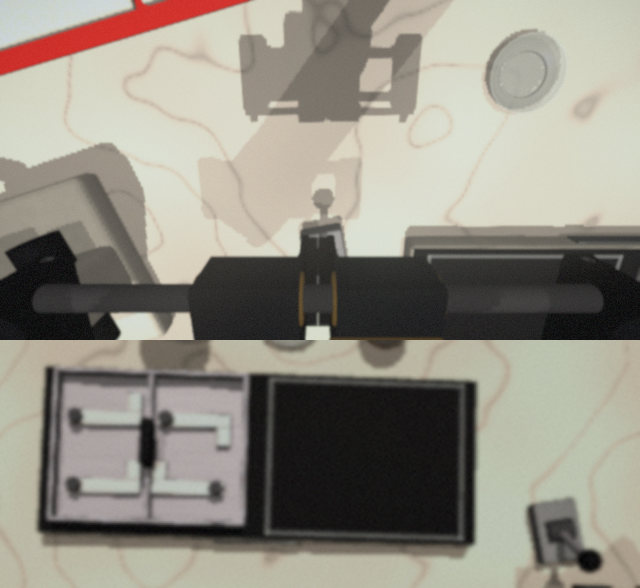

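The pan rim corners are seen at (55,370), (249,375), (245,525) and (52,522), within about 4 px (roughly 4 mm) of centred. All four arms are in their bays. The microscope is close on the gripper's right, so I'll turn the wide body along x before pushing.

Call:
apply_moves(
  targets=[
    [[0,0,0],[0,0,-0.14]],
    [[0,0,0],[0,0,-0.28]],
    [[0,0,0],[0,0,-0.42]],
    [[0,0,0],[0,0,-0.56]],
    [[0,0,0],[0,0,-0.7]],
    [[0,0,0],[0,0,-0.84]],
    [[0,0,0],[0,0,-0.98]],
    [[0,0,0],[0,0,-1.12]],
  ],
)

```text
time_s: 35.95
tool_pos: [0.4565, -0.3505, 0.1986]
tool_rot: [180.0, -0.0, 115.7]
force: [0.1, 0.2, -0.5]
grip_width: 0.0005
```

Call:
apply_moves(
  targets=[
    [[0,0,-20],[0,0,-0.14]],
    [[0,0,-45],[0,0,-0.28]],
    [[0,0,-70],[0,0,-0.4]],
    [[0,0,-92],[0,0,-0.45]],
    [[0,0,-106],[0,0,-0.45]],
    [[0,0,-113],[0,0,-0.45]],
    [[0,0,-113],[0,0,-0.45]],
    [[0,0,-113],[0,0,-0.45]],
  ],
)

```text
time_s: 36.75
tool_pos: [0.456, -0.3527, 0.0865]
tool_rot: [179.9, 0.0, 90.1]
force: [0.2, -0.0, 0.1]
grip_width: 0.0008
```

Call:
apply_moves(
  targets=[
    [[12,0,0],[0,0,0]],
    [[27,0,0],[0,0,0]],
    [[42,3,0],[0,0,0]],
    [[57,6,0],[0,0,0]],
    [[72,9,0],[0,0,0]],
    [[87,12,0],[0,0,0]],
    [[99,14,0],[0,0,0]],
    [[107,15,0],[0,0,0]],
  ],
)

```text
time_s: 37.55
tool_pos: [0.5636, -0.3365, 0.085]
tool_rot: [-180.0, -0.0, 90.1]
force: [-1.5, -0.1, -0.6]
grip_width: 0.0006
```

Call:
apply_moves(
  targets=[
    [[3,0,0],[0,0,0]],
    [[6,0,0],[0,0,0]],
    [[6,0,0],[0,0,0]],
  ],
)

```text
time_s: 37.85
tool_pos: [0.5683, -0.3378, 0.0856]
tool_rot: [180.0, 0.0, 90.0]
force: [-0.2, 0.5, 0.8]
grip_width: 0.0004
```

Call:
apply_moves(
  targets=[
    [[3,0,0],[0,0,0]],
    [[5,1,0],[0,0,0]],
    [[5,1,0],[0,0,0]],
  ],
)

```text
time_s: 38.15
tool_pos: [0.5706, -0.3381, 0.0856]
tool_rot: [-179.8, 0.0, 89.9]
force: [-5.9, -1.2, 3.3]
grip_width: 0.0004
```

Run:
```python
from h import *
s=env.read_camera("side");print(env.get_obs()["force"],env.get_obs()["tool_pos"])
b=np.asarray(s["image"])[100:300,220:400,::-1]
print("ball on pred crop",[((proj(s,X)-[220,100])*3).round() for X in [(.517,-.352,.092),(.593,-.338,.092)]])
cv2.imwrite("pics/s7.png",cv2.resize(b,None,fx=3,fy=3,interpolation=cv2.INTER_CUBIC))
```

```text
[-6.50820431  0.39538411  1.51104742] [ 0.57059986 -0.33803525  0.08559083]
ball on pred crop [array([428.,  83.]), array([345.,  81.])]
```

View pics/s7.png

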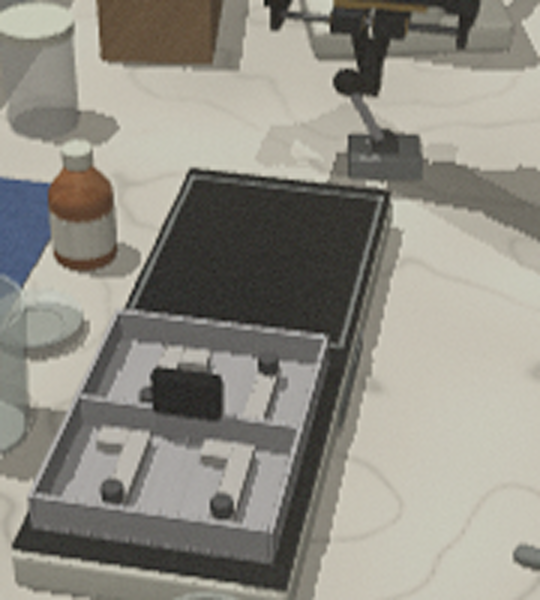

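The ball is at (347,81), where fully on was predicted at (345,81), and a 6 N reaction shows it is on its stop. The pan is loaded and in place. Backing off and rising.

Call:
apply_moves(
  targets=[
    [[-5,0,0],[0,0,0]],
    [[-20,0,0],[0,0,0]],
    [[-45,-3,0],[0,0,0]],
    [[-75,-8,0],[0,0,0]],
    [[-90,-10,15],[0,0,0]],
    [[-90,-10,50],[0,0,0]],
    [[-90,-10,85],[0,0,0]],
    [[-90,-10,100],[0,0,0]],
  ],
)

```text
time_s: 39.0
tool_pos: [0.4851, -0.3477, 0.1897]
tool_rot: [179.6, 0.1, 90.0]
force: [0.1, -0.1, 0.3]
grip_width: 0.0005
```

Call:
apply_moves(
  targets=[
    [[0,0,0],[0,0,0]],
    [[0,0,0],[0,0,0]],
    [[0,0,0],[0,0,0]],
    [[0,0,0],[0,0,0]],
  ],
)

```text
time_s: 39.4
tool_pos: [0.4826, -0.3459, 0.1838]
tool_rot: [-179.9, -0.1, 90.1]
force: [-0.4, 0.1, -0.4]
grip_width: 0.0005
```

Run:
```python
from h import *
s=env.read_camera("side");t=env.read_camera("top");print(env.get_obs()["force"],env.get_obs()["tool_pos"])
b=np.asarray(s["image"])[100:300,220:400,::-1];c=np.asarray(t["image"])[120:290,190:500,::-1]
L=[proj(t,(.6267+x*.083,.117+y*.105,.07)) for x,y in [(1,1),(1,-1),(-1,-1),(-1,1)]]
print([((q-[190,120])*400/310).round() for q in L])
b=cv2.resize(b,None,fx=2,fy=2);c=cv2.resize(c,(400,220));cv2.imwrite("pics/f.png",np.hstack([b,cv2.copyMakeBorder(c,0,180,0,0,0)]))
```

```text
[ 0.54470688 -0.27583277  0.34505892] [ 0.48285414 -0.34621233  0.18433951]
[array([35., 18.]), array([156.,  22.]), array([153., 117.]), array([ 30., 114.])]
```

View pics/f.png

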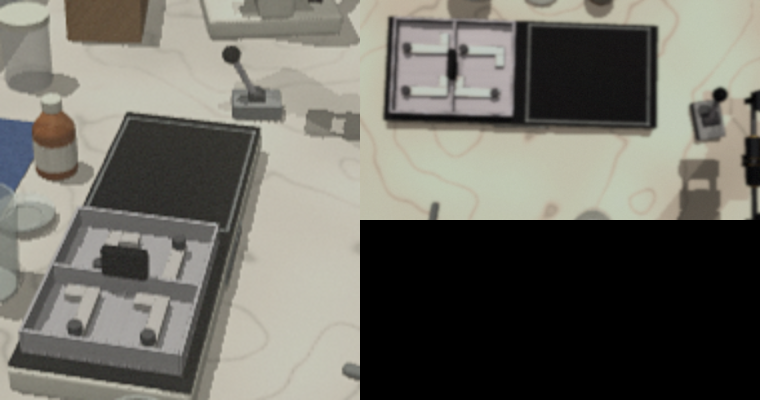

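The final view shows the lever leaning away, ball at (232,54). The pan is square on the heating place with all four arms flat in their bays, and the robot is clear. Handing in.

```bash
python3 -c "
from cell import env
print(env.sign_off())"
```

```text
the job is handed in; nothing more can be done
None
```

I slid the empty pan to the loading place and put all four clamp arms in it, two left-hand in the left bay and two right-hand in the right bay. I then slid the pan back onto the heating circles, pushed the switch to its stop, and handed in at about 39 s. The hand-in returned no verdict.

- **Pan:** in the last top view its rim matched the predicted centred outline within a few millimetres, and it looked square to the hot plate.
- **Arms:** all four lay flat in their own bays.
- **Switch:** the ball was within about 2 px of the predicted fully-on position, with a 6 N reaction at the stop. The lever stayed over after I backed off.
- **Robot:** clear of everything, with wrist force near zero.

**Off plan:**
- Setting down the first arm gave a brief 33 N reading through the held arm. Picking up the second gave 14 N when the fingertips touched the bench. A look after the first showed the pan unmoved, and I set the other arms down more gently.
- The last arm I picked up sat about 4 mm from its first measurement; I corrected for that before gripping.

No bystander was visibly displaced in the views I took. I did not measure their positions again at the end.

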